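# Clamp a child's shoe sole in the heel press to the click

### The arm

A 7-joint arm with a two-finger parallel gripper is mounted at the origin on the work surface. World frame = base frame: x ahead of the robot, y to its left, z up, the work surface at z = 0. Lengths are in m, angles in degrees, forces in N, time in s.
With the tool pointing down it reaches from about 0.4 to 0.875 m from the base axis. Payload 6.5 kg.
Tool frame: the origin (TCP) lies at the very end of the fingers, on their centre line; the grasp point (between the pads) lies 19 mm behind it; y points along the fingers, x is the direction in which the jaws open and shut, and the axes are right-handed (so a half turn about y gives the same grasp; the last joint's range is limited). The gripper opens to 88 mm and grips with 3 to 60 N. Pads are 18 mm wide; open, the fingers measure 123 mm over their backs; the gripper's body (75 mm by 187 mm) begins 45 mm behind the grasp point.
Start: joints at [63.071, 30.733, -0.252, 88.115, 0.149, 61.152, -4.079], TCP at [0.255, -0.598, 0.239] pointing down, gripper open.
Joint ranges: [-154.64, 154.64], [-21.42, 123.67], [-72.66, 72.17], [13.99, 137.28], [-74.86, 254.86], [10.95, 109.41], [-158.01, 158.01]. Speed limits (degrees/s): [136.94, 136.94, 180, 180, 180, 180, 180].

### API

Orientations are given as [roll, pitch, yaw] about the fixed x, y, z axes, in that order (R = Rz(yaw) Ry(pitch) Rx(roll)).
In Python, from workcell import monitor, get_image, job gives the robot as it stands.
- The arm moves only by the shell command python3 -m inch 'ROWS' [FORCE]. ROWS is a JSON object of lists of equal length, an entry for each row: "twist": the turn, a rotation vector about the tool's x, y, z in units of 10 degrees (1.0 is 10 degrees), a list of three; "xyz": the shift along the tool's x, y, z in units of 60 mm (1.0 is 60 mm), a list of three; "gripper": the opening, from 0 (shut) to 1 (fully open). A call has exactly 5 rows; each row shifts and turns the pose as measured when the row begins, along the tool's axes as they then stand; what a row does not reach is not made up. A row lasts 1/8 s, in which the tool goes at most 62.5 mm and 10.7 degrees, less where a joint would pass 70% of its speed; a pose out of reach is approached as far as the arm can. A call is refused whole if a number of a shift passes 1 or a number of a turn 1, either way. A call with a gripper value outside its range is refused whole. The fingers move at their own pace and stop on an object; FORCE is the grip in N (left out, the last holds). Time passes only in rows, so rows that do not move let the fingers close, or fill a call up. It gives the time, the measured TCP pose, the force and the opening at its end, in the units of the state.
- monitor.read_state(): the state, without advancing time (a new reading comes with each control period).
- get_image(name): name is "scene" or "side" or "wrist"; returns a dict with "img" (420x560x3 uint8, red, green, blue), "fx", "fy", "cx", "cy" (pixels), "dist" ([k1, k2, p1, p2, k3] as OpenCV has them; the pictures are not rectified), "pose" (4x4, takes a point from camera to world coordinates). Camera axes: x right, y up, looking along -z (the intrinsics and any distortion apply to the point x, -y, -z); pixel columns grow to the right and rows downward; lengths in m; the calibration is good to about 2 mm. A picture is of the moment at which its call begins. There is no depth.
- job.close_job(): hands the job in, once; it reports no verdict.
The state is a dict: "t": time; "joints": joint angles; "qvel": joint speeds; "joint_efforts": joint torques, N m; "eef_pos": TCP position; "tool_rot": TCP orientation; "force": force on the tool from outside, world axes, zero at the start; "wrist_torque": the same for the moment, N m; "grip_width": opening from 0.0 (shut) to 1.0 (fully open).
Only numpy, scipy, OpenCV 4.12 (cv2) and the standard library are available. Lean on these libraries where they do the work, as an engineer would, in place of code of your own. Each camera call takes 0.05 s, during which the arm holds its last target.

### The job

Lay the leather shoe sole, heel block up, on the bed of the heel press with its heel end fully back against the rear stop, straight and centred under the pad. Then turn the black torque knob clockwise until the pad grips the heel and the knob clicks once, stop at that first click, and let go, leaving the sole clamped. Leave the last, the glue pot and the hammer alone.

Things in the scene. Friction and masses are not known exactly. Their poses are not given: they have to be found in the camera images.
- press_bed (a point): Bench heel press, green cast frame bolted to the bench. Point: on the steel bed, 45 mm above the bench, right under the knob axis. x to the rear of the press, y to its left, z up; the sole goes in along +x from the open front. Bed from x -66 to +54 mm, 140 mm wide. Rear stop on the bed: 60 mm wide, 22 mm high, its face at x = +26.5 mm.
- crosshead (a point): Centre of the top of the green crosshead of the press, 123 mm above the bed, on the knob axis; axes as press_bed. It spans x +-24, y +-74 mm, underside 90 mm above the bed. It stands on two 18 mm columns at y = +-58 mm, x = 0 (98 mm clear between them); the column nuts on it are 8 mm high.
- pad_face (a point): Middle of the underside of the square press pad, on the knob axis over the bed: rubber facing 54 x 54 mm under a 60 x 60 mm steel plate. It starts 37 to 39 mm above the bed (3 to 5 mm clear of a heel lying there). It does not turn; it comes down 24 mm for each full clockwise turn of the knob.
- knob_grip (a point): Centre of the black fluted torque knob on top of the press, half-way up: an upright cylinder, 56 mm diameter, 40 mm high, gripped from above at any yaw; it stays at this height (157 mm above the bed) as it turns. Clockwise from above lowers the pad. Some 1.6 to 2.9 rad of turning bring it to the click, so it needs regrasping; the pad stays put when the knob is let go.
- knob (a joint): Knob ahead of the spindle nut it drives (rad, not its total turn). Both turn together: 0.25 N m running down, then rising 0.23 N m a rad as the pad squeezes the heel (reads up to 0.15). At 0.4 to 0.6 N m (not known before) the knob rides over a ball detent: crest 0.3, torque drops to zero and reverses, seat 0.6 = clicked once. Turning on climbs a like second click, crest 0.9.
- cushion (a joint): How far the pad's rubber facing is squeezed (m): 0 = free, 0.001 = pressed with 16 N.
- sole_waist (a point): Stiff tan leather child's outsole, 198 mm long, 10 mm thick, about 180 g, flat on the bench, dark heel block up on one end. Point: middle of its waist, half-way up (5 mm), where to grip it: 48 mm wide with parallel sides, for 50 mm towards the heel and 14 mm towards the toe. x along it to the heel end (at +116 mm), y across, z up. Toe at -82 mm, forepart 66 mm wide; mass centre about +35 mm.
- heel_top (a point): Centre of the flat top of the stacked heel block (about 47 x 48 mm, 24 mm high, fixed on the sole), 34 mm above the sole's underside, 26 mm in from the heel end, 90 mm from sole_waist. Same axes as sole_waist. When the sole is home this point is above press_bed.
- last_centre (a point): Bystander: green plastic child's shoe last standing on the bench, 200 x 74 x 98 mm; this point is 45 mm up in its middle, x along it to the heel.
- pot_centre (a point): Bystander: white plastic glue pot with lid, 98 mm diameter, 97 mm high; this point is its centre.
- hammer_centre (a point): Bystander: hammer lying on the bench, 240 mm long along its x; this point is about its middle.
Mind the look-alikes: they are no part of the job. Of the things that look like the part that bears press_bed, the larger one is meant. Leave any green look-alike of the part that bears sole_waist alone.

How it is judged (in metres and radians):
On the way, in this order (a step that is already met when the one before it is completed fails the run):
1. the sole lies on the bed, heel up, home against the rear stop and centred, knob not yet clicked, pad not yet pressing (x of heel_top in the frame of press_bed above -0.006 m and y of heel_top in the frame of press_bed between -0.008 and 0.008 m and z of heel_top in the frame of press_bed between 0.031 and 0.037 m and x of sole_waist in the frame of press_bed below -0.05 m and angle between the x axis of heel_top and the x axis of press_bed, either way round below 0.1 rad and value of joint knob below 0.25 rad and value of joint cushion below 0.0005 m), for 0.2 s.
2. the pad presses the heel and the knob has clicked over once (x of heel_top in the frame of press_bed above -0.006 m and y of heel_top in the frame of press_bed between -0.008 and 0.008 m and z of heel_top in the frame of press_bed between 0.031 and 0.037 m and x of sole_waist in the frame of press_bed below -0.05 m and angle between the x axis of heel_top and the x axis of press_bed, either way round below 0.1 rad and value of joint knob above 0.4 rad and value of joint cushion above 0.0006 m), for 0.1 s.
At the end, for the whole second after the job is handed in: The sole lies flat on the bed, heel up (heel top 34 mm above the bed, +-3 mm), its heel within 6 mm of fully back, within 8 mm of centred and within 0.1 rad of straight; the pad is pressing it (rubber squeezed more than 0.6 mm) and the knob sits in its first click (0.45 to 0.85 rad) (x of heel_top in the frame of press_bed above -0.006 m and y of heel_top in the frame of press_bed between -0.008 and 0.008 m and z of heel_top in the frame of press_bed between 0.031 and 0.037 m and x of sole_waist in the frame of press_bed below -0.05 m and angle between the x axis of heel_top and the x axis of press_bed, either way round below 0.1 rad and value of joint knob between 0.45 and 0.85 rad and value of joint cushion above 0.0006 m); the robot touches nothing.
It fails at once if the knob is driven over a second click (value of joint knob above 0.95 rad).
It fails at once if the last, the glue pot or the hammer is moved more than 25 mm (distance of any of last_centre, pot_centre, hammer_centre from where it was at the start of the episode above 0.025 m).
It also fails if it takes over 72 s, if anything falls off the work surface, if the arm or the gripper's body presses on something with over 40 N, if the wrist force passes 120 N, or if a joint passes its speed limit or range.

## Working session

There is one attempt and no reset: what is moved stays moved. The work goes in short steps, Python scripts to look and compute and a shell command to move; the robot and the scene stay as the last step left them, time stands still between calls to the robot, and variables do not carry over. Pictures are saved under pics/ and viewed, and the job is handed in when it is done.

```bash
ls; mkdir -p pics; python3 - <<'E'
from workcell import monitor, get_image
import cv2
s=monitor.read_state()
for k in s: print(k,s[k])
for n in ["scene","side","wrist"]:
    d=get_image(n); cv2.imwrite(f"pics/{n}0.png",d["img"][:,:,::-1]); print(n,d["fx"],d["fy"],d["cx"],d["cy"],d["dist"]); print(d["pose"])
E
```

```text
pics
t 0.0
joints [63.07168845 30.77809796 -0.25447519 88.16801566  0.14845376 61.15192001
 -4.08170563]
qvel [-0.00018369 -0.03370821  0.02324868  0.00440935  0.05805026  0.02706368
 -0.02489315]
joint_efforts [ 4.17692308e-04 -5.70973063e+01  9.91326347e-01 -2.51605171e+01
 -5.61264809e-02  1.80442363e-02  1.60833251e-04]
eef_pos [ 0.2551432  -0.59718364  0.2378505 ]
tool_rot [-90.00664549   0.09747757 -66.86291627]
force [-0.32721914 -0.56871242  0.14095519]
wrist_torque [ 0.01318548 -0.01929378 -0.02660406]
grip_width 1.0056307224399428
scene 425.72705844503105 425.72705844503105 282.0673121065472 204.7277405196339 [0.00883918 0.         0.         0.         0.        ]
[[-4.35585160e-02 -7.77274337e-01  6.27652181e-01  1.33218479e+00]
 [ 9.99050841e-01 -3.40576612e-02  2.71568021e-02 -3.53223334e-04]
 [ 2.68079931e-04  6.28239349e-01  7.78020082e-01  1.05217355e+00]
 [ 0.00000000e+00  0.00000000e+00  0.00000000e+00  1.00000000e+00]]
side 386.79149342657445 386.79149342657445 272.9290188669528 208.33304324618862 [-0.10364506  0.          0.          0.          0.        ]
[[-0.99699772  0.0529162  -0.05652814  0.49719333]
 [-0.07720755 -0.73479946  0.67387592  0.69879674]
 [-0.0058779   0.67621715  0.73667891  0.92241463]
 [ 0.          0.          0.          1.        ]]
wrist 370.6126930382664 370.6126930382664 284.88946601801996 212.80527697617143 [-0.08743402  0.          0.          0.          0.        ]
[[ 0.39275181  0.87412472  0.28574812  0.32780504]
 [-0.91964012  0.37426966  0.11909775 -0.56502656]
 [-0.00284056 -0.30956129  0.95087525  0.38329769]
 [ 0.          0.          0.          1.        ]]
```

View pics/scene0.png

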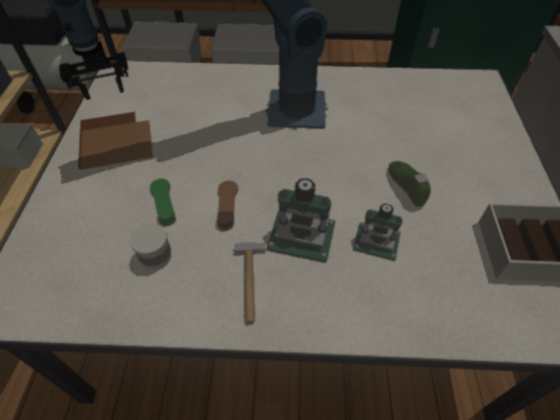

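View pics/side0.png

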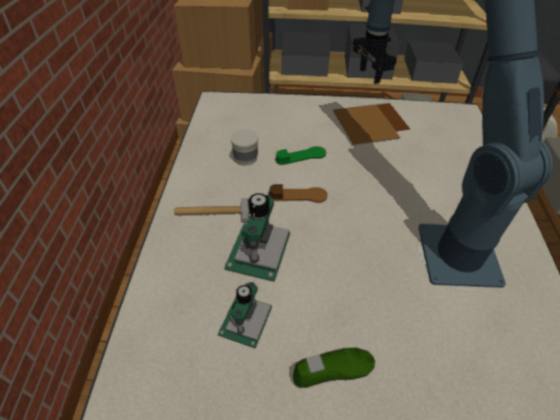

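View pics/wrist0.png

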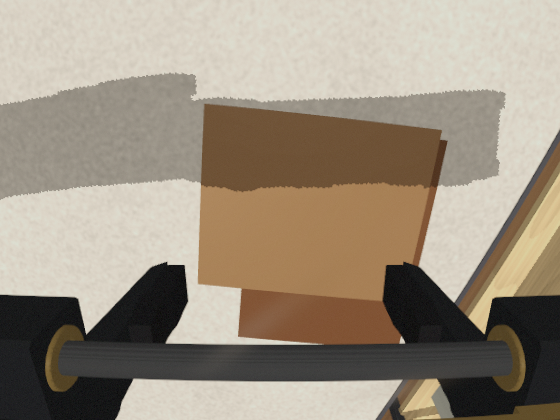

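```bash
python3 - <<'E'
import cv2
a=cv2.imread("pics/scene0.png");b=cv2.imread("pics/side0.png")
cv2.imwrite("pics/sz.png",cv2.resize(a[165:275,200:350],None,fx=5,fy=5,interpolation=cv2.INTER_CUBIC))
cv2.imwrite("pics/dz.png",cv2.resize(b[165:285,200:350],None,fx=5,fy=5,interpolation=cv2.INTER_CUBIC))
E
```

```text
(no output)
```

View pics/sz.png

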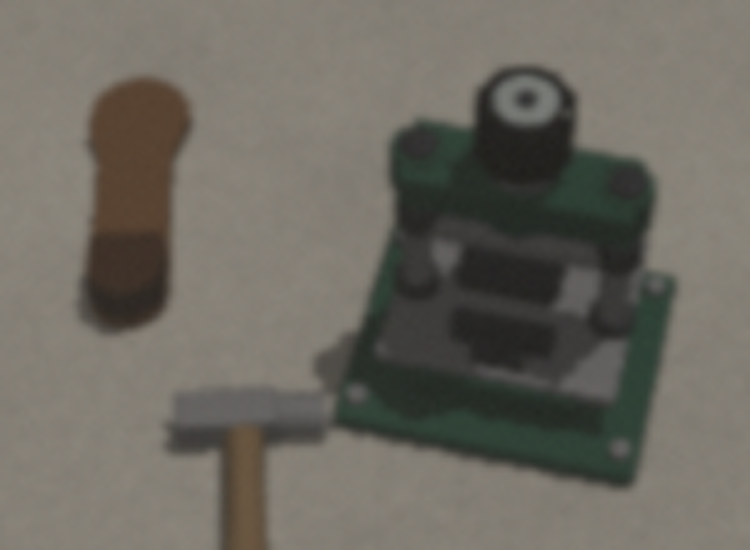

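View pics/dz.png

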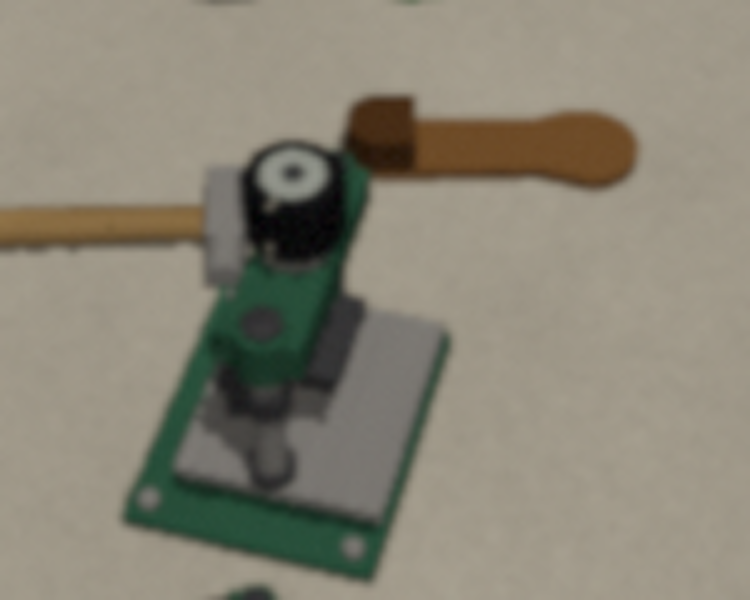

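```bash
cat > h.py <<'E'
import numpy as np,cv2
from workcell import get_image,monitor
def K(d): return np.array([[d["fx"],0,d["cx"]],[0,d["fy"],d["cy"]],[0,0,1.]])
def ray(d,uv):
    uv=np.array(uv,float).reshape(-1,1,2)
    p=cv2.undistortPoints(uv,K(d),np.array(d["dist"],float)).reshape(-1,2)
    c=np.c_[p[:,0],-p[:,1],-np.ones(len(p))]; P=np.array(d["pose"])
    return P[:3,3],c@P[:3,:3].T
def plane(d,uv,z):
    o,r=ray(d,uv); return o+r*((z-o[2])/r[:,2])[:,None]
def proj(d,X):
    P=np.linalg.inv(d["pose"]);X=np.atleast_2d(X);c=X@P[:3,:3].T+P[:3,3]
    c=np.c_[c[:,0],-c[:,1],-c[:,2]]
    return cv2.projectPoints(c,np.zeros(3),np.zeros(3),K(d),np.array(d["dist"],float))[0].reshape(-1,2)
def tri(d1,u1,d2,u2):
    o1,r1=ray(d1,u1);o2,r2=ray(d2,u2);r1=r1[0];r2=r2[0]
    s=np.linalg.lstsq(np.c_[r1,-r2],o2-o1,rcond=None)[0]
    a=o1+s[0]*r1;b=o2+s[1]*r2; return (a+b)/2,np.linalg.norm(a-b)
def save(d,n,box=None,f=1):
    im=d["img"][:,:,::-1]
    if box: im=im[box[1]:box[3],box[0]:box[2]]
    cv2.imwrite("pics/"+n,cv2.resize(im,None,fx=f,fy=f,interpolation=cv2.INTER_CUBIC))
E
python3 - <<'E'
from h import *
a=get_image("scene");b=get_image("side")
# zoom->pixel : 200+u/5,165+v/5
Z=lambda u,v:[200+u/5-.4,165+v/5-.4]
print("knob",tri(a,Z(526,99),b,Z(293,173)))
print("scene on .222",plane(a,Z(526,99),.222),"side",plane(b,Z(293,173),.222))
print("nutL/R scene z.176",plane(a,[Z(418,141),Z(630,180)],.176))
print("base screws scene",plane(a,[Z(357,392),Z(620,447),Z(656,284)],.012))
print("base screws side",plane(b,[Z(149,497),Z(353,546)],.012))
for n,d in (("scene",a),("side",b)):
    hsv=cv2.cvtColor(d["img"],cv2.COLOR_RGB2HSV)
    m=cv2.inRange(hsv,(5,90,30),(20,255,255))
    nn,l,st,c=cv2.connectedComponentsWithStats(m)
    for i in range(1,nn):
        if st[i,4]>80: print(n,st[i],c[i])
E
```

```text
knob (array([0.59034874, 0.02721516, 0.2198806 ]), np.float64(0.0007963948909130972))
scene on .222 [[0.59181969 0.02690597 0.222     ]] side [[0.5902775  0.02968075 0.222     ]]
nutL/R scene z.176 [[ 0.58376182 -0.02968078  0.176     ]
 [ 0.60613812  0.08439368  0.176     ]]
base screws scene [[ 0.63834214 -0.06275722  0.012     ]
 [ 0.66950802  0.09040951  0.012     ]
 [ 0.55171745  0.11437413  0.012     ]]
base screws side [[0.67353606 0.08830388 0.012     ]
 [0.55557586 0.11220889 0.012     ]]
scene [  98    0  171   12 1724] [186.64675174   4.81612529]
scene [ 97  33  14  25 149] [103.48322148  44.51677852]
scene [110  33  18  21 238] [118.03361345  41.02941176]
scene [200  35  14  27 298] [205.98993289  47.89597315]
scene [ 318   39   75   28 1817] [355.68959824  52.13869015]
scene [512  52  23  45  97] [523.13402062  73.7628866 ]
scene [   0   71   62  173 4035] [ 22.80024783 148.27930607]
scene [ 46  89  37  38 762] [ 64.93963255 102.40551181]
scene [  79  113   72   56 3131] [112.77323539 140.10252316]
scene [219 181  18  35 463] [226.72354212 196.76025918]
scene [501 220  2
[... 2065 characters left out ...]
 67   9 447] [206.29082774 209.99776286]
side [  0 212  27  56 650] [ 10.93230769 236.35384615]
side [ 35 229  31  54 588] [ 50.18537415 256.21088435]
side [ 10 240  35  60 714] [ 27.17927171 269.77170868]
side [  0 253  22  49 484] [  8.37603306 273.53512397]
side [ 31 265  31  55 562] [ 45.96619217 292.32740214]
side [  5 278  36  62 762] [ 22.85958005 308.9816273 ]
side [  0 294  17  42 355] [  5.94366197 311.05352113]
side [  2 316  35  64 727] [ 19.20495186 348.56671252]
side [  0 336  13  36 255] [  4.16078431 350.02352941]
side [  0 355  34  65 700] [ 16.17714286 387.49857143]
side [  0 378  10  28 152] [  2.88157895 389.125     ]
side [ 12 393  19  27 285] [ 21.4        407.20350877]
```

```bash
python3 - <<'E'
from h import *
from scipy.spatial.transform import Rotation as R
a=get_image("scene");b=get_image("side")
Z=lambda u,v:[200+u/5-.4,165+v/5-.4]
# scene: toe tip(140,78); waist edges at v=200: (97,200),(171,200); heel block front edge top corners (90,232)(168,232) 
print("scene toe",plane(a,[Z(140,78),Z(97,180),Z(172,180),Z(95,215),Z(171,215)],.01))
print("scene heel top corners",plane(a,[Z(90,233),Z(168,234)],.034), "back of heel", plane(a,[Z(122,304)],.034))
print("side toe",plane(b,[Z(637,148),Z(418,121),Z(418,173),Z(530,121),Z(530,173)],.01))
print("side heeltop",plane(b,[Z(413,99),Z(413,141),Z(355,99)],.034))
r=R.from_euler('xyz',monitor.read_state()["tool_rot"],degrees=True).as_matrix();print(r.round(3))
E
```

```text
scene toe [[ 0.3953871  -0.22078692  0.01      ]
 [ 0.48338018 -0.2372245   0.01      ]
 [ 0.48129743 -0.1897274   0.01      ]
 [ 0.51166327 -0.23460127  0.01      ]
 [ 0.50958329 -0.18710621  0.01      ]]
scene heel top corners [[ 0.5445926  -0.23032263  0.034     ]
 [ 0.54329009 -0.18293289  0.034     ]] back of heel [[ 0.59681343 -0.20402942  0.034     ]]
side toe [[ 0.39323026 -0.2121583   0.01      ]
 [ 0.53967701 -0.22708636  0.01      ]
 [ 0.53681003 -0.17870058  0.01      ]
 [ 0.46462285 -0.23251065  0.01      ]
 [ 0.46366489 -0.18397664  0.01      ]]
side heeltop [[ 0.54308165 -0.22318173  0.034     ]
 [ 0.54069816 -0.1840902   0.034     ]
 [ 0.58134312 -0.2204473   0.034     ]]
[[ 0.393 -0.     0.92 ]
 [-0.92   0.     0.393]
 [-0.    -1.    -0.   ]]
```

```bash
python3 -m inch '{"twist":[[0,-1,0],[0,-1,0],[0,-1,0],[0,-1,0],[0,-1,0]],"xyz":[[0,0,0],[0,0,0],[0,0,0],[0,0,0],[0,0,0]],"gripper":[1,1,1,1,1]}'; python3 -m inch '{"twist":[[0,0,0],[0,0,0],[0,0,0],[0,0,0],[0,0,0]],"xyz":[[0,0,0],[0,0,0],[0,0,0],[0,0,0],[0,0,0]],"gripper":[1,1,1,1,1]}'
python3 - <<'E'
from h import *
print(monitor.read_state()["joints"].round(1) if hasattr(monitor.read_state()["joints"],"round") else monitor.read_state()["joints"])
E
```

```text
t: 0.98
eef_pos: [0.2554, -0.5974, 0.2383]
tool_rot: [-90.0, 0.1, -15.3]
force: [-0.0, -0.4, -0.7]
grip_width: 0.998
t: 1.6
eef_pos: [0.2552, -0.5973, 0.2382]
tool_rot: [-90.0, 0.1, -15.8]
force: [0.3, -0.6, -0.4]
grip_width: 0.999
[ 70.8  31.3 -11.6  87.6   6.9  61.8  41.8]
```

```bash
python3 -m inch '{"twist":[[0,0,0],[0,0,0],[0,0,0],[0,0,0],[0,0,0]],"xyz":[[0.2,0,0.8],[0.22,0,0.9],[0.22,0,0.9],[0.22,0,0.9],[0.22,0,0.9]],"gripper":[1,1,1,1,1]}'; python3 -m inch '{"twist":[[0,0,0],[0,0,0],[0,0,0],[0,-1,0],[0,-1,0]],"xyz":[[0.22,0.1,0.9],[0.22,0.1,0.9],[0.22,0.1,0.9],[0,0.1,0],[0,0,0]],"gripper":[1,1,1,1,1]}';python3 -m inch '{"twist":[[0,-1,0],[0,-1,0],[0,-1,0],[0,-1,0],[0,-1,0]],"xyz":[[0,0,0],[0,0,0],[0,0,0],[0,0,0],[0,0,0]],"gripper":[1,1,1,1,1]}'
```

```text
t: 2.22
eef_pos: [0.3911, -0.3594, 0.2379]
tool_rot: [-90.2, -0.0, -16.4]
force: [0.5, 0.5, -1.1]
grip_width: 1.001
t: 2.85
eef_pos: [0.4809, -0.2045, 0.2145]
tool_rot: [-90.2, -0.2, 4.5]
force: [-0.7, -0.9, -0.4]
grip_width: 1.004
t: 3.48
eef_pos: [0.4816, -0.2039, 0.2151]
tool_rot: [-90.4, 0.0, 56.2]
force: [0.1, 0.6, -0.6]
grip_width: 1.001
```

```bash
cat > w.py <<'E'
import sys
from h import *
from scipy.spatial.transform import Rotation as R
s=monitor.read_state()
r=R.from_euler('xyz',s["tool_rot"],degrees=True)
print("t",s["t"],"pos",np.round(s["eef_pos"],4),"rot",np.round(s["tool_rot"],1),"F",np.round(s["force"],1),"T",np.round(s["wrist_torque"],2),"g",round(s["grip_width"],3),"j",np.round(s["joints"],0))
if len(sys.argv)>4:
    tx,ty,tz,yaw=map(float,sys.argv[1:5])   # target TCP, tool-x yaw
    m=r.as_matrix(); print("shift/60mm",(m.T@(np.array([tx,ty,tz])-s["eef_pos"])/.06).round(3))
    e=(r.inv()*R.from_euler('xyz',[-90,0,yaw],degrees=True)).as_rotvec(degrees=True); print("twist/10",(e/10).round(3))
E
python3 w.py .477 -.211 .2 93.5
```

```text
t 3.475 pos [ 0.4816 -0.2039  0.2151] rot [-90.4   0.   56.2] F [ 0.1  0.6 -0.6] T [ 0.05 -0.13  0.01] g 1.001 j [ 47.  24. -36. 107.  17.  54.  59.]
shift/60mm [-0.14   0.252 -0.001]
twist/10 [ 0.037 -3.73  -0.017]
```

```bash
python3 -m inch '{"twist":[[0,-1,0],[0,-1,0],[0,-1,0],[0,-0.75,0],[0,0,0]],"xyz":[[0,0,0],[0,0,0],[0,0,0],[0,0,0],[0,0,0]],"gripper":[1,1,1,1,1]}'; python3 w.py .477 -.211 .2 93.5; python3 -c "
from h import *
d=get_image('wrist');save(d,'w1.png')"
```

```text
t: 4.1
eef_pos: [0.4817, -0.2045, 0.2156]
tool_rot: [-90.3, 0.3, 94.8]
force: [-1.0, -0.5, 1.1]
grip_width: 1.001
t 4.1 pos [ 0.4817 -0.2045  0.2156] rot [-90.3   0.3  94.8] F [-1.  -0.5  1.1] T [ 0.06 -0.16  0.03] g 1.001 j [ 53.  26. -44. 107.  22.  55.  93.]
shift/60mm [-0.1    0.259  0.089]
twist/10 [ 0.033  0.128 -0.032]
```

View pics/w1.png

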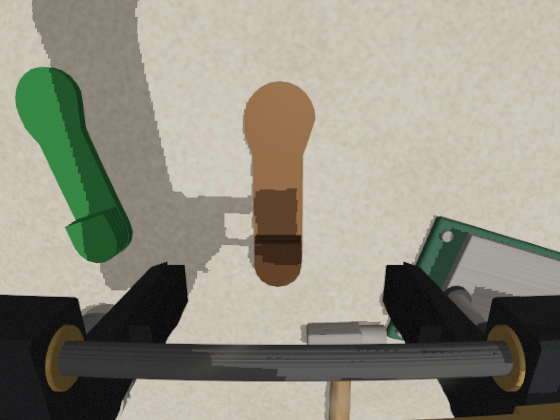

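```bash
cat > sole.py <<'E'
from h import *
d=get_image('wrist');hsv=cv2.cvtColor(d["img"],cv2.COLOR_RGB2HSV)
m=cv2.inRange(hsv,(5,110,20),(18,255,255))
n,l,st,c=cv2.connectedComponentsWithStats(m)
i=1+np.argmax([st[k,4] if 200<c[k,0]<360 and c[k,1]<300 else 0 for k in range(1,n)]);print(st[i],c[i])
m=(l==i)
def row(v):
    x=np.where(m[v])[0]; return x.min()-.5,x.max()+.5
E
python3 - <<'E'
from sole import *
L=[];Rr=[]
for v in range(165,230,5):
    a,b=row(v);L.append([a,v]);Rr.append([b,v])
PL=plane(d,L,.01);PR=plane(d,Rr,.01);M=(PL+PR)/2
print(np.linalg.norm(PL-PR,axis=1).round(4))
f=np.polyfit(M[:,0],M[:,1],1);print("yaw",np.degrees(np.arctan(f[0])))
v0=np.where(m.any(1))[0].min();t=plane(d,[[279,v0-.5]],.01)[0];print("toe",t)
# heel front top edge at ~ v 235
print("heel front", plane(d,[[254,236],[302,236]],.034))
v1=np.where(m.any(1))[0].max();print(v1,plane(d,[[278,v1+.5]],.01),plane(d,[[278,v1+.5]],.034))
print("y at .477",np.polyval(f,.477), M[[0,-1]])
E
```

```text
[  245    82    70   205 10270] [277.94001947 176.92521908]
[0.0469 0.0461 0.0463 0.0465 0.0467 0.0469 0.0471 0.0473 0.0475 0.0477
 0.0479 0.0481 0.0484]
yaw 4.520980311935451
toe [ 0.3912293  -0.21710169  0.01      ]
heel front [[ 0.53255325 -0.2294614   0.034     ]
 [ 0.52873337 -0.184103    0.034     ]]
286 [[ 0.59832001 -0.20216252  0.01      ]] [[ 0.58469612 -0.20266581  0.034     ]]
y at .477 -0.21199613342050447 [[ 0.467533   -0.21309915  0.01      ]
 [ 0.52844498 -0.20798904  0.01      ]]
```

```bash
python3 w.py .481 -.2115 .004 94.3; python3 -m inch '{"twist":[[0,0.05,0],[0,0,0],[0,0,0],[0,0,0],[0,0,0]],"xyz":[[-0.12,0.7,0.02],[0,0.7,0],[0,0.7,0],[0,0.7,0],[0,0.3,0]],"gripper":[1,1,1,1,1]}' 35; python3 w.py .481 -.2115 .004 94.3
```

```text
t 4.2 pos [ 0.4817 -0.2045  0.2156] rot [-90.3   0.3  94.7] F [ 0.   0.4 -0.4] T [ 0.04 -0.1  -0.01] g 1.001 j [ 53.  26. -44. 107.  22.  55.  93.]
shift/60mm [-0.096  3.527  0.041]
twist/10 [ 0.032  0.04  -0.033]
t: 4.82
eef_pos: [0.4856, -0.2152, 0.027]
tool_rot: [-90.6, 0.6, 93.4]
force: [0.0, -0.1, 0.0]
grip_width: 1.002
t 4.825 pos [ 0.4856 -0.2152  0.027 ] rot [-90.6   0.6  93.4] F [ 0.  -0.1  0. ] T [ 0.07 -0.12  0.03] g 1.002 j [ 43.  42. -32. 112.  38.  36.  80.]
shift/60mm [0.071 0.382 0.077]
twist/10 [ 0.064 -0.088 -0.063]
```

```bash
python3 -m inch '{"twist":[[0.07,-0.09,-0.06],[0,0,0],[0,0,0],[0,0,0],[0,0,0]],"xyz":[[0.07,0.2,0.08],[0,0.15,0],[0,0,0],[0,0,0],[0,0,0]],"gripper":[1,1,1,1,1]}' 35; python3 w.py .481 -.2115 .004 94.3; python3 -c "
from h import *
d=get_image('wrist');save(d,'w2.png')"
```

```text
t: 5.45
eef_pos: [0.4827, -0.212, 0.0075]
tool_rot: [-90.1, 0.1, 94.2]
force: [-0.3, 0.8, -0.4]
grip_width: 1.001
t 5.45 pos [ 0.4827 -0.212   0.0075] rot [-90.1   0.1  94.2] F [-0.3  0.8 -0.4] T [ 0.12 -0.15 -0.  ] g 1.001 j [ 43.  44. -31. 112.  39.  35.  80.]
shift/60mm [0.011 0.058 0.027]
twist/10 [ 0.011 -0.005 -0.012]
```

View pics/w2.png

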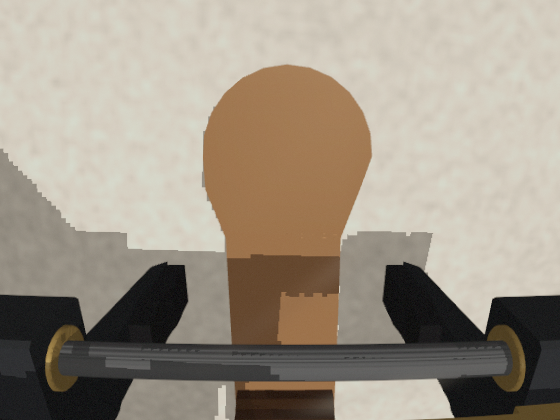

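Sole is centred between the fingers (edges about u 232–338, fingers at 185/385). Lower slightly and close.

```bash
python3 -m inch '{"twist":[[0,0,0],[0,0,0],[0,0,0],[0,0,0],[0,0,0]],"xyz":[[0.01,0.08,0.02],[0,0,0],[0,0,0],[0,0,0],[0,0,0]],"gripper":[1,0.3,0.3,0.3,0.3]}' 40; python3 -m inch '{"twist":[[0,0,0],[0,0,0],[0,0,0],[0,0,0],[0,0,0]],"xyz":[[0,0,0],[0,0,0],[0,0,0],[0,0,0],[0,0,0]],"gripper":[0.3,0.3,0.3,0.3,0.3]}' 40;python3 w.py .481 -.2115 .004 94.3
```

```text
t: 6.12
eef_pos: [0.4816, -0.2117, 0.0027]
tool_rot: [-90.1, 0.1, 94.2]
force: [0.3, -1.5, 1.0]
grip_width: 0.569
t: 6.75
eef_pos: [0.4816, -0.2118, 0.0027]
tool_rot: [-90.1, 0.2, 94.2]
force: [0.7, -0.7, 0.6]
grip_width: 0.534
t 6.75 pos [ 0.4816 -0.2118  0.0027] rot [-90.1   0.2  94.2] F [ 0.7 -0.7  0.6] T [ 0.01 -0.21 -0.  ] g 0.534 j [ 42.  45. -30. 112.  40.  34.  79.]
shift/60mm [ 0.005 -0.021  0.009]
twist/10 [ 0.014 -0.005 -0.015]
```

```bash
python3 -m inch '{"twist":[[0,0,0],[0,0,0],[0,0,0],[0,0,0],[0,0,0]],"xyz":[[0,-0.3,0],[0,-0.5,0],[0,-0.5,0],[0,-0.5,0],[0,-0.4,0]],"gripper":[0.3,0.3,0.3,0.3,0.3]}' 40;python3 w.py .415 -.21 .14 90;python3 -c "
from h import *
d=get_image('wrist');save(d,'w3.png')"
```

```text
t: 7.38
eef_pos: [0.4794, -0.2104, 0.1408]
tool_rot: [-89.9, 0.1, 94.3]
force: [0.1, -0.3, -2.1]
grip_width: 0.538
t 7.375 pos [ 0.4794 -0.2104  0.1408] rot [-89.9   0.1  94.3] F [ 0.1 -0.3 -2.1] T [ 0.04 -0.15  0.01] g 0.538 j [ 50.  32. -41. 110.  28.  48.  89.]
shift/60mm [0.087 0.015 1.07 ]
twist/10 [-0.007  0.433 -0.006]
```

View pics/w3.png

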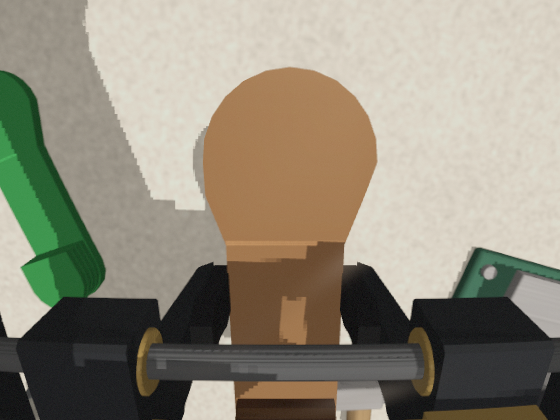

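```bash
python3 -m inch '{"twist":[[0,0.4,0],[0,0,0],[0,0,0],[0,0.5,0],[0,0.5,0]],"xyz":[[0,0,0.55],[0,0,0.5],[0.3,0,0],[0.7,0,0],[0.8,0,0]],"gripper":[0.3,0.3,0.3,0.3,0.3]}' 40;python3 w.py .42 .062 .14 78.6
```

```text
t: 8.05
eef_pos: [0.4213, -0.105, 0.145]
tool_rot: [-90.4, 0.2, 79.5]
force: [0.8, 1.0, -1.9]
grip_width: 0.534
t 8.05 pos [ 0.4213 -0.105   0.145 ] rot [-90.4   0.2  79.5] F [ 0.8  1.  -1.9] T [ 0.09 -0.15 -0.  ] g 0.534 j [ 43.  24. -41. 122.  24.  41.  65.]
shift/60mm [2.733 0.069 0.527]
twist/10 [ 0.043  0.095 -0.022]
```

```bash
python3 -m inch '{"twist":[[0,0,0],[0,0.1,0],[0,0,0],[0,0,0],[0,0,0]],"xyz":[[0.7,0,0.1],[0.7,0,0.1],[0.7,0,0.1],[0.6,0.1,0],[0,0,0]],"gripper":[0.3,0.3,0.3,0.3,0.3]}' 40;python3 w.py .42 .062 .14 78.6;python3 -c "
from h import *
d=get_image('wrist');save(d,'w4.png')
d=get_image('scene');save(d,'s4.png',(200,150,350,270),5)
d=get_image('side');save(d,'d4.png',(200,150,350,270),5)"
```

```text
t: 8.68
eef_pos: [0.4359, 0.0725, 0.1403]
tool_rot: [-90.7, -0.1, 79.2]
force: [1.0, -0.9, -1.5]
grip_width: 0.537
t 8.675 pos [0.4359 0.0725 0.1403] rot [-90.7  -0.1  79.2] F [ 1.  -0.9 -1.5] T [ 0.05 -0.05  0.06] g 0.537 j [ 20.  25. -42. 122.  26.  41.  40.]
shift/60mm [-0.221  0.003  0.228]
twist/10 [0.071 0.056 0.011]
```

View pics/w4.png

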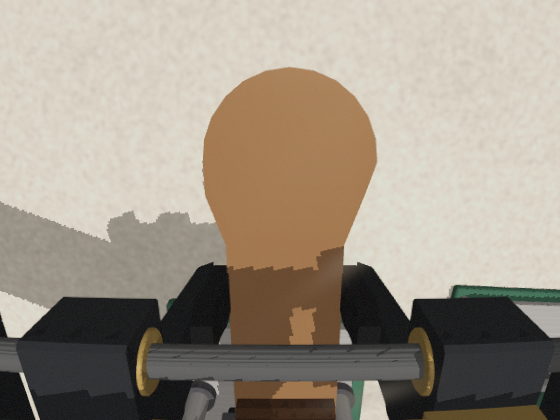

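View pics/s4.png

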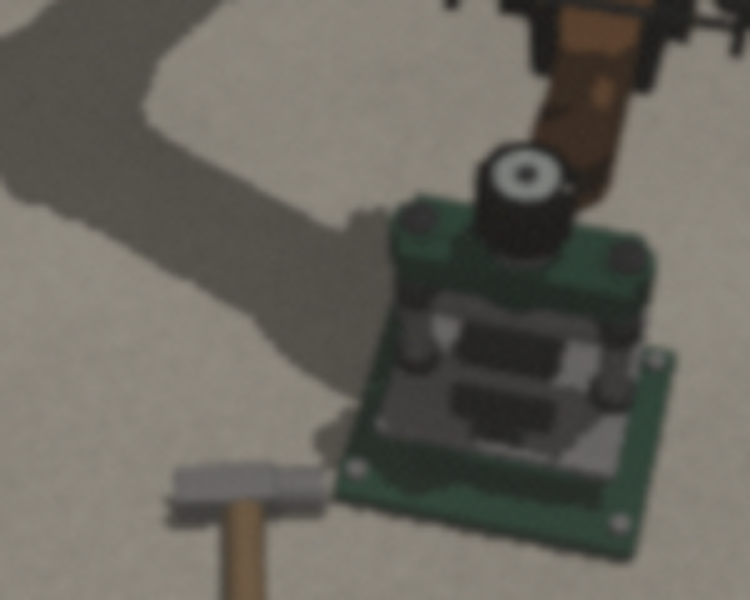

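View pics/d4.png

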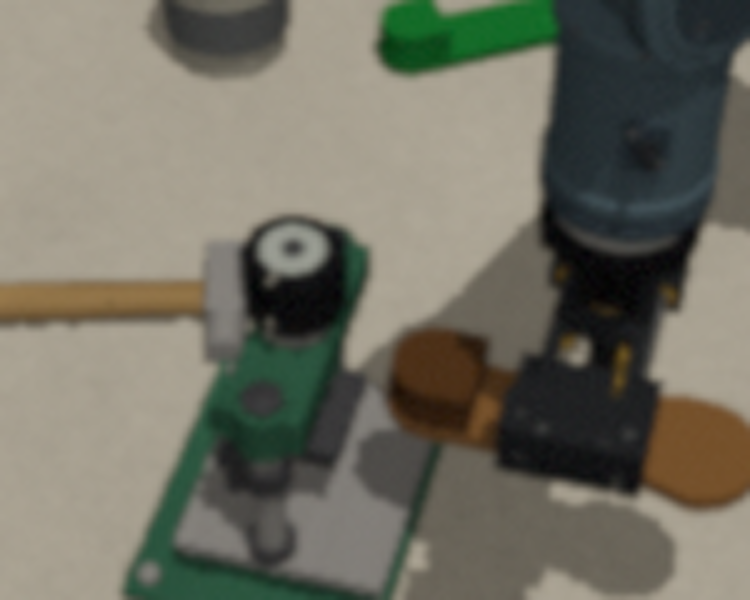

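```bash
python3 - <<'E'
from h import *
a=get_image("scene");b=get_image("side")
Z=lambda u,v:[200+u/5-.4,150+v/5-.4]
def disc(d,u,v):
    g=d["img"].mean(2);s=d["img"].max(2).astype(int)-d["img"].min(2)
    x0,y0=int(u)-9,int(v)-9;w=((g[y0:y0+18,x0:x0+18]>95)&(s[y0:y0+18,x0:x0+18]<25)).astype(np.uint8)
    print("\n".join("".join(".#"[k] for k in r) for r in w)); 
    n,l,st,c=cv2.connectedComponentsWithStats(w);i=1+np.argmax(st[1:,4]);cnt=cv2.findContours((l==i).astype(np.uint8),0,1)[0][0]
    e=cv2.fitEllipse(cnt);print(e,st[i,4]);return [x0+e[0][0],y0+e[0][1]]
p=disc(a,*Z(526,175));q=disc(b,*Z(293,248));print(p,q)
print("knob",tri(a,p,b,q))
for z in(.222,.224):print(z,plane(a,p,z),plane(b,q,z))
print("bed rear corners scene",plane(a,[Z(376,430),Z(612,475)],.045))
print("bed left corners side",plane(b,[Z(173,553),Z(384,597)],.045))
print("nuts scene",plane(a,[Z(418,217),Z(630,256)],.176)," side left nut",plane(b,Z(263,398),.176))
E
```

```text
##########........
##########........
##########........
#######...........
####..............
###.....####......
##....########....
#....##########...
....#####...####..
....####....#####.
....####....#####.
.....####..#####..
.....###########..
......#########...
.........###......
..................
..................
..................
((9.82780933380127, 9.47607707977295), (8.737244606018066, 11.759110450744629), 95.9636001586914) 81
##################
##################
##################
########...#######
#####..........###
###...#######.....
##..###########...
#..#############..
...######..#####..
...#####...#####..
...#####...#####..
...#############..
....###########...
.....#########....
.....#######......
..................
..................
..................
((8.905655860900879, 9.419926643371582), (9.478898048400879, 12.72910213470459), 85.90650939941406) 102
[304.82780933380127, 184.47607707977295] [257.9056558609009, 199.41992664337158]
knob (array([0.59084586, 0.02750583, 0.21973226]), np.float64(0.001494341784453773))
0.222 [[0.59208173 0.02698106 0.222     ]] [[0.59093665 0.0304966  0.222     ]]
0.224 [[0.59386474 0.0269152  0.224     ]] [[0.59066897 0.0324049  0.224     ]]
bed rear corners scene [[ 0.63445186 -0.05139855  0.045     ]
 [ 0.65944992  0.0835686   0.045     ]]
bed left corners side [[0.65583504 0.09693593 0.045     ]
 [0.53802899 0.11699928 0.045     ]]
nuts scene [[ 0.58447275 -0.02965097  0.176     ]
 [ 0.60682988  0.08437946  0.176     ]]  side left nut [[0.6006616 0.0902912 0.176    ]]
```

```bash
python3 - <<'E'
from h import *
from scipy.spatial.transform import Rotation as R
d=get_image("wrist");s=monitor.read_state();m=R.from_euler('xyz',s["tool_rot"],degrees=True).as_matrix()
for n,l in (("toe",.088),("toe",.086),("toe w tilt up 3mm",.088)):
    y=-.0073-(.003 if "tilt" in n else 0)
    print(n,proj(d,s["eef_pos"]+m@np.array([0,y,l])))
print("waist edges",proj(d,[s["eef_pos"]+m@np.array([x,-.0073,.02]) for x in(-.024,.024)]))
hsv=cv2.cvtColor(d["img"],cv2.COLOR_RGB2HSV);k=cv2.inRange(hsv,(5,110,20),(18,255,255))
v=np.where(k[:,260:320].any(1))[0].min();print("toe row",v,np.where(k[v])[0].mean())
print("dircam",np.array(d["pose"])[:3,3]-s["eef_pos"])
E
python3 w.py .430 .061 .09 78.6
```

```text
toe [[282.84545347  76.21558755]]
toe [[282.85251073  82.07833205]]
toe w tilt up 3mm [[282.80690136  75.81858476]]
waist edges [[224.16569563 253.04747845]
 [342.03545741 253.02627392]]
toe row 68 289.0
dircam [-0.08182642  0.01722936  0.14440292]
t 8.975 pos [0.4356 0.0669 0.14  ] rot [-90.7   0.1  78.7] F [ 0.1  0.4 -0.7] T [ 0.06 -0.02  0.  ] g 0.536 j [ 20.  25. -42. 122.  26.  41.  40.]
shift/60mm [-0.114  0.833  0.082]
twist/10 [ 0.067  0.008 -0.009]
```

```bash
python3 -m inch '{"twist":[[0.07,0,0],[0,0,0],[0,0,0],[0,0,0],[0,0,0]],"xyz":[[-0.12,0,0.1],[0,0.4,0],[0,0.5,0],[0,0.4,0],[0,0,0]],"gripper":[0.3,0.3,0.3,0.3,0.3]}' 40;python3 w.py .430 .061 .055 78.6
```

```text
t: 9.6
eef_pos: [0.4272, 0.0551, 0.0606]
tool_rot: [-89.9, 0.2, 78.2]
force: [0.2, -0.4, -1.1]
grip_width: 0.541
t 9.6 pos [0.4272 0.0551 0.0606] rot [-89.9   0.2  78.2] F [ 0.2 -0.4 -1.1] T [ 0.01 -0.08 -0.  ] g 0.541 j [ 15.  33. -34. 125.  35.  32.  33.]
shift/60mm [ 0.106  0.093 -0.025]
twist/10 [-0.009 -0.039 -0.022]
```

```bash
python3 -m inch '{"twist":[[0,-0.04,0],[0,0,0],[0,0,0],[0,0,0],[0,0,0]],"xyz":[[0.1,0.05,-0.02],[0,0.03,0],[0,0,0],[0,0,0],[0,0,0]],"gripper":[0.3,0.3,0.3,0.3,0.3]}' 40;python3 w.py .430 .061 .055 78.6;python3 -c "
from h import *
d=get_image('scene');save(d,'s5.png',(220,150,350,250),6)
d=get_image('side');save(d,'d5.png',(210,170,360,280),5)"
```

```text
t: 10.22
eef_pos: [0.4314, 0.0606, 0.0581]
tool_rot: [-90.1, 0.2, 78.5]
force: [0.9, 0.8, -1.8]
grip_width: 0.536
t 10.225 pos [0.4314 0.0606 0.0581] rot [-90.1   0.2  78.5] F [ 0.9  0.8 -1.8] T [ 0.02 -0.11 -0.03] g 0.536 j [ 14.  33. -34. 124.  36.  32.  32.]
shift/60mm [0.002 0.051 0.025]
twist/10 [ 0.011 -0.005 -0.017]
```

View pics/s5.png

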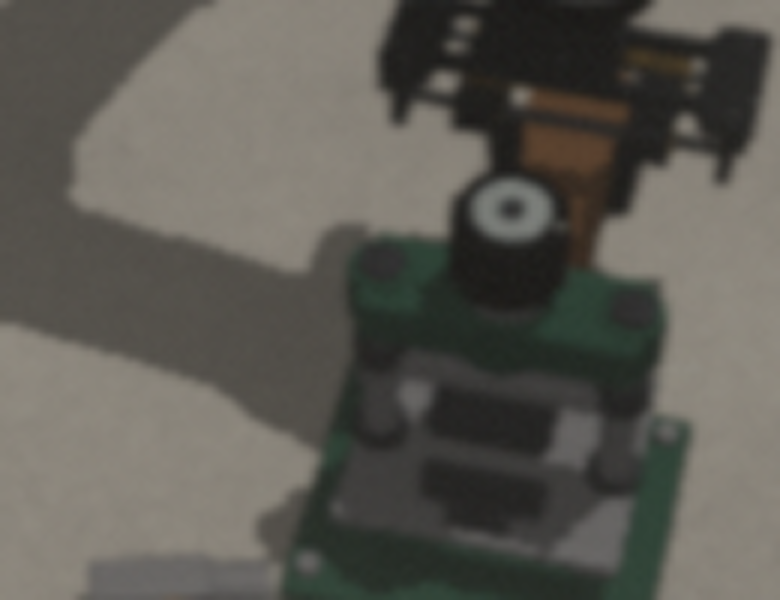

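View pics/d5.png

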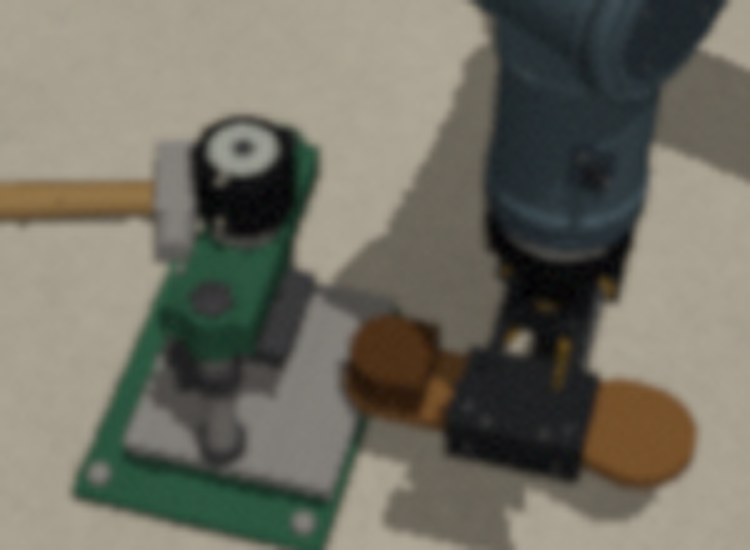

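```bash
python3 -m inch '{"twist":[[0,0,0],[0,0,0],[0,0,0],[0,0,0],[0,0,0]],"xyz":[[0,0.02,-0.15],[0,0.05,-0.1],[0,0.04,0],[0,0.01,0],[0,0,0]],"gripper":[0.3,0.3,0.3,0.3,0.3]}' 40;python3 w.py .510 .0446 .048 78.6
```

```text
t: 10.95
eef_pos: [0.4472, 0.0572, 0.05]
tool_rot: [-90.1, 0.2, 78.5]
force: [-0.2, -0.7, -1.5]
grip_width: 0.536
t 10.95 pos [0.4472 0.0572 0.05  ] rot [-90.1   0.2  78.5] F [-0.2 -0.7 -1.5] T [ 0.04 -0.07  0.04] g 0.536 j [ 14.  35. -33. 122.  36.  32.  33.]
shift/60mm [ 0.002  0.036 -1.067]
twist/10 [ 0.009 -0.007 -0.017]
```

```bash
python3 -m inch '{"twist":[[0,0,0],[0,0,0],[0,0,0],[0,0,0],[0,0,0]],"xyz":[[0,0.01,0],[0,0.01,0],[0,0.01,0],[0,0,0],[0,0,0]],"gripper":[0.3,0.3,0.3,0.3,0.3]}' 40;python3 w.py .510 .0446 .048 78.6
```

```text
t: 11.58
eef_pos: [0.447, 0.0573, 0.0483]
tool_rot: [-90.1, 0.2, 78.6]
force: [0.1, 0.5, -1.5]
grip_width: 0.537
t 11.575 pos [0.447  0.0573 0.0483] rot [-90.1   0.2  78.6] F [ 0.1  0.5 -1.5] T [ 0.1  -0.06  0.05] g 0.537 j [ 14.  35. -33. 122.  37.  32.  32.]
shift/60mm [ 1.000e-03  6.000e-03 -1.071e+00]
twist/10 [ 0.009 -0.005 -0.018]
```

```bash
python3 -m inch '{"twist":[[0,0,0],[0,0,0],[0,0,0],[0,0,0],[0,0,0]],"xyz":[[0,0,-0.2],[0,0,-0.25],[0,0,-0.25],[0,0,-0.1],[0,0,0]],"gripper":[0.3,0.3,0.3,0.3,0.3]}' 40;python3 w.py .510 .0446 .048 78.6
```

```text
t: 12.2
eef_pos: [0.499, 0.0466, 0.0484]
tool_rot: [-90.2, 0.1, 78.5]
force: [-1.2, 0.7, -1.4]
grip_width: 0.535
t 12.2 pos [0.499  0.0466 0.0484] rot [-90.2   0.1  78.5] F [-1.2  0.7 -1.4] T [ 0.06 -0.08 -0.03] g 0.535 j [ 16.  39. -33. 115.  36.  36.  37.]
shift/60mm [ 0.005  0.007 -0.187]
twist/10 [ 0.017 -0.014 -0.014]
```

```bash
python3 -m inch '{"twist":[[0,0,0],[0,0,0],[0,0,0],[0,0,0],[0,0,0]],"xyz":[[0,0,-0.05],[0,0,-0.05],[0,0,-0.05],[0,0,-0.02],[0,0,0]],"gripper":[0.3,0.3,0.3,0.3,0.3]}' 40;python3 w.py .510 .0446 .048 78.6
```

```text
t: 12.82
eef_pos: [0.5085, 0.0446, 0.0483]
tool_rot: [-90.1, 0.2, 78.5]
force: [0.1, 0.5, -1.6]
grip_width: 0.536
t 12.825 pos [0.5085 0.0446 0.0483] rot [-90.1   0.2  78.5] F [ 0.1  0.5 -1.6] T [ 0.05 -0.17  0.05] g 0.536 j [ 16.  39. -33. 114.  35.  37.  38.]
shift/60mm [ 0.005  0.005 -0.024]
twist/10 [ 0.011 -0.008 -0.017]
```

```bash
python3 -m inch '{"twist":[[0,0,0],[0,0,0],[0,0,0],[0,0,0],[0,0,0]],"xyz":[[0,0,-0.02],[0,0,-0.02],[0,0,-0.02],[0,0,0],[0,0,0]],"gripper":[0.3,0.3,0.3,0.3,0.3]}' 40;python3 w.py .510 .0446 .048 78.6;python3 -m inch '{"twist":[[0,0,0],[0,0,0],[0,0,0],[0,0,0],[0,0,0]],"xyz":[[0,0,-0.02],[0,0,-0.02],[0,0,0],[0,0,0],[0,0,0]],"gripper":[0.3,0.3,0.3,0.3,0.3]}' 40;python3 w.py .510 .0446 .048 78.6
```

```text
t: 13.45
eef_pos: [0.5105, 0.0442, 0.0479]
tool_rot: [-90.0, 0.2, 78.6]
force: [-0.6, 0.3, -1.2]
grip_width: 0.538
t 13.45 pos [0.5105 0.0442 0.0479] rot [-90.    0.2  78.6] F [-0.6  0.3 -1.2] T [ 0.13  0.16 -0.01] g 0.538 j [ 16.  39. -33. 114.  35.  37.  38.]
shift/60mm [ 0.005 -0.001  0.01 ]
twist/10 [-0.005 -0.004 -0.021]
t: 14.08
eef_pos: [0.5105, 0.0442, 0.0478]
tool_rot: [-89.7, 0.3, 78.6]
force: [-2.6, 0.2, -1.0]
grip_width: 0.536
t 14.075 pos [0.5105 0.0442 0.0478] rot [-89.7   0.3  78.6] F [-2.6  0.2 -1. ] T [ 0.15  0.34 -0.04] g 0.536 j [ 16.  40. -33. 113.  35.  38.  38.]
shift/60mm [ 0.005 -0.003  0.01 ]
twist/10 [-0.029 -0.002 -0.028]
```

```bash
python3 -m inch '{"twist":[[0,0,0],[0,0,0],[0,0,0],[0,0,0],[0,0,0]],"xyz":[[0,0,-0.03],[0,0,-0.03],[0,0,-0.03],[0,0,0],[0,0,0]],"gripper":[0.3,0.3,0.3,0.3,0.3]}' 40;python3 w.py .510 .0446 .048 78.6;python3 -c "
from h import *
d=get_image('scene');save(d,'s6.png',(220,150,350,250),6)
d=get_image('side');save(d,'d6.png',(210,170,360,280),5)"
```

```text
t: 14.7
eef_pos: [0.5105, 0.0442, 0.0479]
tool_rot: [-89.2, 0.5, 78.6]
force: [-2.5, 0.5, 0.2]
grip_width: 0.534
t 14.7 pos [0.5105 0.0442 0.0479] rot [-89.2   0.5  78.6] F [-2.5  0.5  0.2] T [ 0.23  0.38 -0.09] g 0.534 j [ 16.  40. -34. 113.  35.  39.  39.]
shift/60mm [ 0.005 -0.002  0.01 ]
twist/10 [-0.082  0.002 -0.047]
```

View pics/s6.png

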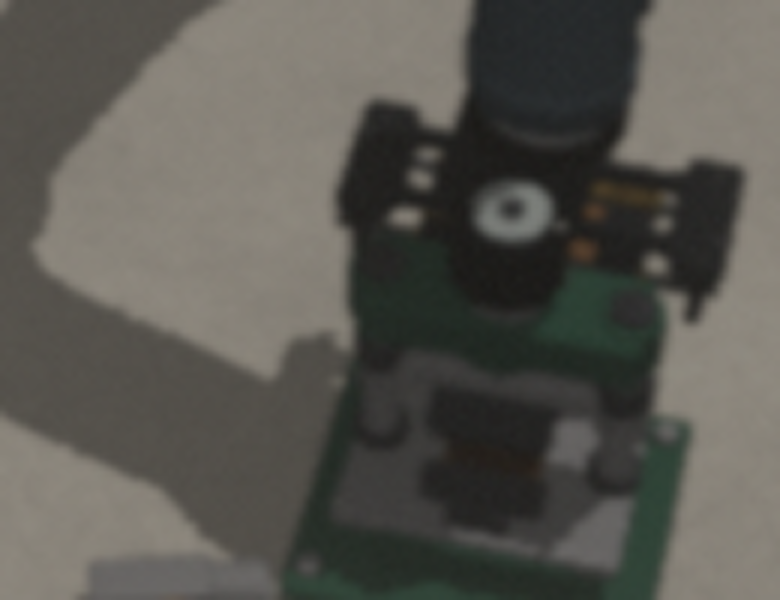

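View pics/d6.png

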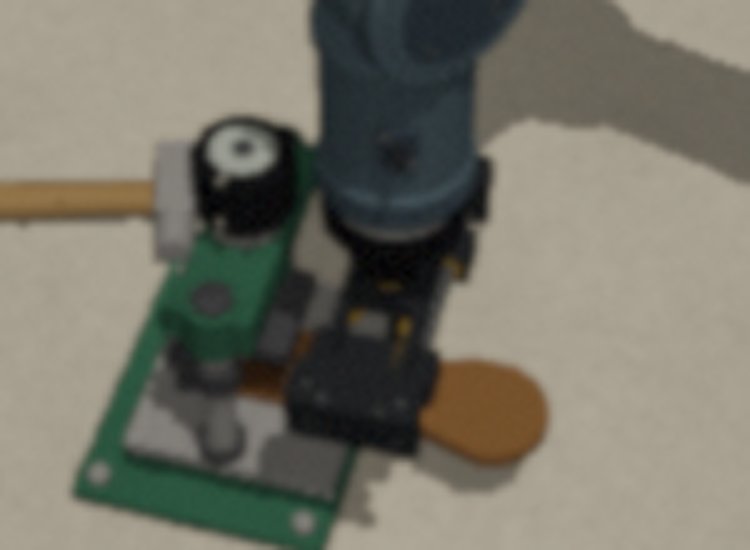

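```bash
python3 -c "
from h import *
d=get_image('side');print(plane(d,[[210+547/5-.4,170+410/5-.4]],.055))"
python3 -m inch '{"twist":[[-0.08,0,0],[0,0,0],[0,0,0],[0,0,0],[0,0,0]],"xyz":[[0,0.01,-0.01],[0,0.01,-0.01],[0,0.01,0],[0,0,0],[0,0,0]],"gripper":[0.3,0.3,0.3,0.3,0.3]}' 40;python3 w.py .510 .0446 .048 78.6
```

```text
[[0.42413812 0.05810522 0.055     ]]
t: 15.48
eef_pos: [0.5105, 0.0441, 0.0478]
tool_rot: [-90.0, 0.6, 78.6]
force: [-2.9, 0.3, -0.4]
grip_width: 0.539
t 15.475 pos [0.5105 0.0441 0.0478] rot [-90.    0.6  78.6] F [-2.9  0.3 -0.4] T [ 0.23  0.44 -0.05] g 0.539 j [ 15.  39. -33. 114.  36.  38.  38.]
shift/60mm [ 0.006 -0.004  0.01 ]
twist/10 [-0.003  0.004 -0.06 ]
```

```bash
python3 -m inch '{"twist":[[0,0,0],[0,0,0],[0,0,0],[0,0,0],[0,0,0]],"xyz":[[0,0,0],[0,0,0],[0,0,0],[0,0,0],[0,0,0]],"gripper":[0.7,0.8,0.9,1,1]}' 40;python3 w.py .510 .0446 .048 78.6; python3 -m inch '{"twist":[[0,0,0],[0,0,0],[0,0,0],[0,0,0],[0,0,0]],"xyz":[[0,-0.1,0.02],[0,-0.5,0.1],[0,-0.8,0],[0,-0.9,0],[0,-0.9,0]],"gripper":[1,1,1,1,1]}' 40;python3 w.py .510 .0446 .048 78.6;python3 -c "
from h import *
d=get_image('wrist');save(d,'w7.png')
d=get_image('scene');save(d,'s7.png',(220,150,350,250),6)
d=get_image('side');save(d,'d7.png',(210,170,360,280),5)"
```

```text
t: 16.1
eef_pos: [0.5137, 0.0439, 0.0483]
tool_rot: [-90.3, 0.5, 78.6]
force: [0.0, 0.5, 0.6]
grip_width: 0.999
t 16.1 pos [0.5137 0.0439 0.0483] rot [-90.3   0.5  78.6] F [0.  0.5 0.6] T [ 0.05 -0.18  0.01] g 0.999 j [ 15.  39. -33. 113.  36.  38.  38.]
shift/60mm [-0.     0.004  0.063]
twist/10 [ 0.027  0.002 -0.05 ]
t: 16.73
eef_pos: [0.5029, 0.0471, 0.2433]
tool_rot: [-89.8, 0.6, 78.7]
force: [1.2, -0.7, -0.1]
grip_width: 0.998
t 16.725 pos [0.5029 0.0471 0.2433] rot [-89.8   0.6  78.7] F [ 1.2 -0.7 -0.1] T [ 0.04 -0.2   0.01] g 0.998 j [ 26.  23. -45. 107.  19.  58.  51.]
shift/60mm [ 0.017  3.255 -0.135]
twist/10 [-0.019  0.012 -0.061]
```

View pics/w7.png

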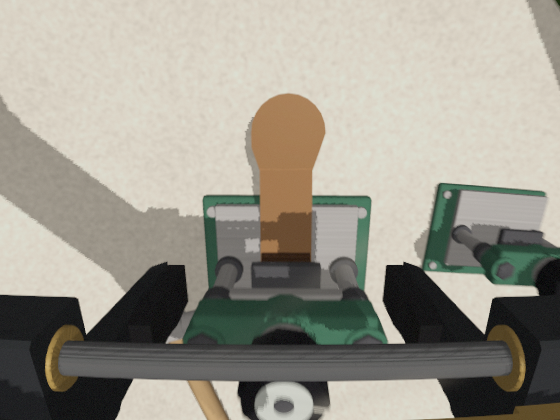

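View pics/d7.png

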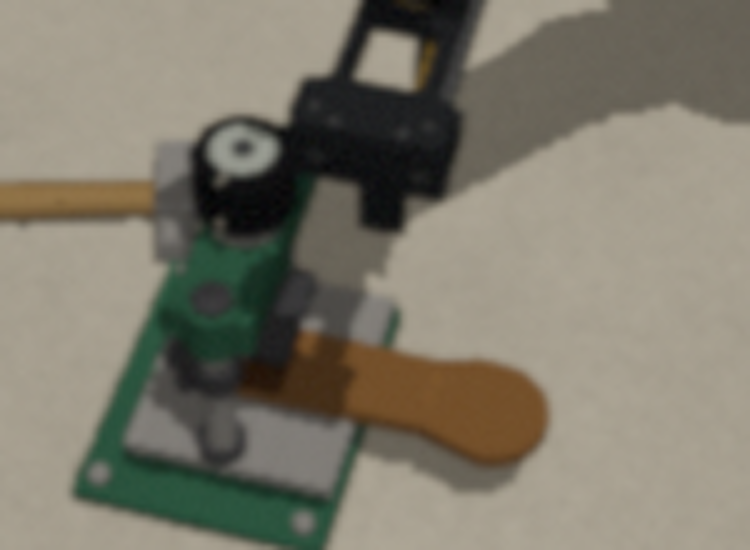

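View pics/s7.png

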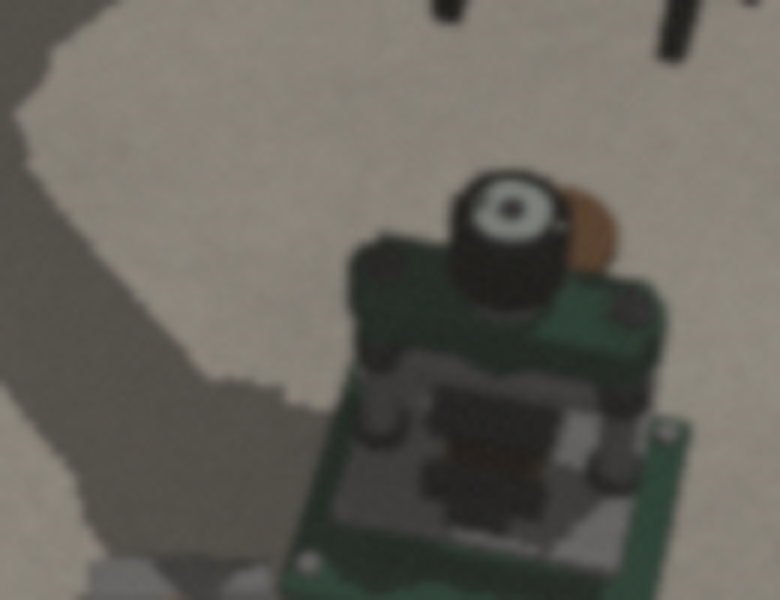

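```bash
python3 w.py .5915 .028 .25 138; python3 -m inch '{"twist":[[0,-1,0],[0,-1,0],[0,-1,0],[0,-1,0],[0,-1,0]],"xyz":[[0,-0.15,0],[0,0,0],[0,0,0],[0,0,0],[0,0,0]],"gripper":[1,1,1,1,1]}' 50;python3 w.py .5915 .028 .25 138
```

```text
t 16.875 pos [0.5051 0.0474 0.2442] rot [-90.2   0.5  78.7] F [ 0.9  0.4 -0. ] T [ 0.02 -0.21  0.  ] g 1.001 j [ 26.  23. -45. 107.  19.  58.  51.]
shift/60mm [-0.035 -0.092 -1.476]
twist/10 [-0.014 -5.933 -0.058]
t: 17.5
eef_pos: [0.5004, 0.0462, 0.2475]
tool_rot: [-89.2, 0.2, 130.3]
force: [-0.3, -0.5, 0.1]
grip_width: 1.0
t 17.5 pos [0.5004 0.0462 0.2475] rot [-89.2   0.2 130.3] F [-0.3 -0.5  0.1] T [ 0.11 -0.11  0.  ] g 1.0 j [ 34.  26. -57. 107.  25.  61.  97.]
shift/60mm [-1.214 -0.051 -0.961]
twist/10 [-0.086 -0.768 -0.015]
```

```bash
python3 -m inch '{"twist":[[-0.09,0,0],[0,0,0],[0,0,0],[0,0,0],[0,0,0]],"xyz":[[-0.4,0,-0.32],[-0.4,0,-0.32],[-0.41,0,-0.32],[0,0,0],[0,0,0]],"gripper":[1,1,1,1,1]}' 50;python3 w.py .5915 .028 .25 130;python3 -c "
from h import *
d=get_image('wrist');save(d,'w8.png')"
```

```text
t: 18.12
eef_pos: [0.5882, 0.0274, 0.2392]
tool_rot: [-89.5, -0.2, 130.6]
force: [-0.6, 0.6, 0.3]
grip_width: 1.003
t 18.125 pos [0.5882 0.0274 0.2392] rot [-89.5  -0.2 130.6] F [-0.6  0.6  0.3] T [ 0.12 -0.09  0.04] g 1.003 j [ 30.  35. -53.  95.  30.  66. 100.]
shift/60mm [-0.028 -0.18  -0.046]
twist/10 [-0.053  0.061  0.024]
```

View pics/w8.png

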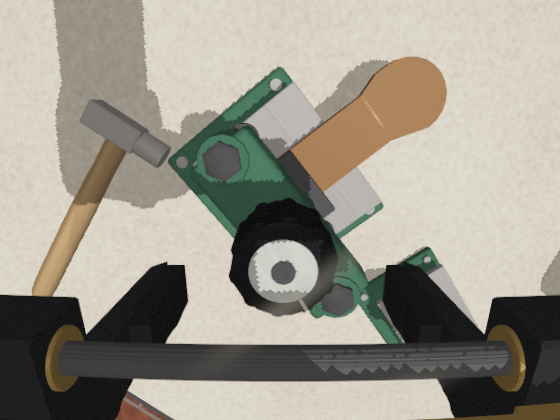

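```bash
python3 -c "
from h import *
d=get_image('wrist');print(plane(d,[[284,271],[284,258]],.222), plane(d,[[220,160],[338,297]],.176))
s=monitor.read_state();print(proj(d,[s['eef_pos']]))"
```

```text
[[0.58861933 0.02927544 0.222     ]
 [0.58335356 0.02477255 0.222     ]] [[ 0.57664508 -0.02869487  0.176     ]
 [ 0.59753042  0.08275339  0.176     ]]
[[280.68740556 285.81544414]]
```

```bash
python3 w.py .590 .0285 .189 130; python3 -m inch '{"twist":[[-0.05,0,0.02],[0,0,0],[0,0,0],[0,0,0],[0,0,0]],"xyz":[[0,0,-0.03],[0,0.4,0],[0,0.38,0],[0,0,0],[0,0,0]],"gripper":[1,1,1,1,1]}' 50;python3 w.py .590 .0285 .189 130
```

```text
t 18.225 pos [0.5884 0.0271 0.2397] rot [-89.5  -0.2 130.6] F [-0.2 -0.1 -0.2] T [ 0.08 -0.15 -0.01] g 1.003 j [ 30.  35. -53.  95.  30.  66. 100.]
shift/60mm [-0.002  0.845 -0.043]
twist/10 [-0.051  0.059  0.018]
t: 18.85
eef_pos: [0.5889, 0.0292, 0.194]
tool_rot: [-90.1, 0.2, 130.7]
force: [0.3, 0.6, 0.6]
grip_width: 1.001
t 18.85 pos [0.5889 0.0292 0.194 ] rot [-90.1   0.2 130.7] F [0.3 0.6 0.6] T [ 0.1  -0.14  0.  ] g 1.001 j [ 28.  37. -51.  98.  33.  61.  97.]
shift/60mm [-0.021  0.083 -0.007]
twist/10 [ 0.014  0.07  -0.019]
```

```bash
python3 -m inch '{"twist":[[0,0,0],[0,0,0],[0,0,0],[0,0,0],[0,0,0]],"xyz":[[-0.02,0.08,0],[0,0,0],[0,0,0],[0,0,0],[0,0,0]],"gripper":[1,0.5,0.5,0.5,0.5]}' 50;python3 w.py .590 .0285 .189 130;  python3 -m inch '{"twist":[[0,0,0],[0,0,0],[0,0,0],[0,0,0],[0,0,0]],"xyz":[[0,0,0],[0,0,0],[0,0,0],[0,0,0],[0,0,0]],"gripper":[0.5,0.5,0.5,0.5,0.5]}' 50;python3 w.py .590 .0285 .189 130
```

```text
t: 19.48
eef_pos: [0.5908, 0.0283, 0.1911]
tool_rot: [-90.3, 0.3, 130.7]
force: [0.2, -0.8, -0.6]
grip_width: 0.625
t 19.475 pos [0.5908 0.0283 0.1911] rot [-90.3   0.3 130.7] F [ 0.2 -0.8 -0.6] T [ 0.18 -0.13  0.05] g 0.625 j [ 28.  38. -51.  98.  33.  60.  97.]
shift/60mm [0.012 0.035 0.009]
twist/10 [ 0.029  0.067 -0.031]
t: 20.1
eef_pos: [0.5908, 0.0283, 0.1911]
tool_rot: [-90.3, 0.3, 130.7]
force: [0.3, 0.8, 0.1]
grip_width: 0.625
t 20.1 pos [0.5908 0.0283 0.1911] rot [-90.3   0.3 130.7] F [0.3 0.8 0.1] T [ 0.07 -0.1   0.04] g 0.625 j [ 28.  38. -51.  98.  33.  60.  97.]
shift/60mm [0.011 0.034 0.009]
twist/10 [ 0.029  0.068 -0.031]
```

```bash
python3 -m inch '{"twist":[[0,0.5,0],[0,0.5,0],[0,0.5,0],[0,0.5,0],[0,0.5,0]],"xyz":[[0,0,0],[0,0,0],[0,0,0],[0,0,0],[0,0,0]],"gripper":[0.5,0.5,0.5,0.5,0.5]}' 50;python3 w.py .590 .0285 .191 130
```

```text
t: 20.72
eef_pos: [0.5908, 0.0283, 0.1911]
tool_rot: [-90.4, 0.2, 105.1]
force: [1.4, -0.4, -0.4]
grip_width: 0.622
t 20.725 pos [0.5908 0.0283 0.1911] rot [-90.4   0.2 105.1] F [ 1.4 -0.4 -0.4] T [-0.01 -0.16  0.25] g 0.622 j [ 25.  35. -45.  98.  29.  58.  75.]
shift/60mm [0.006 0.001 0.012]
twist/10 [ 0.035 -2.492 -0.028]
```

```bash
python3 -m inch '{"twist":[[0,0.8,0],[0,0.8,0],[0,0.8,0],[0,0.8,0],[0,0.8,0]],"xyz":[[0,0,0],[0,0,0],[0,0,0],[0,0,0],[0,0,0]],"gripper":[0.5,0.5,0.5,0.5,0.5]}' 50;python3 w.py .590 .0285 .191 130
```

```text
t: 21.35
eef_pos: [0.5908, 0.0284, 0.1911]
tool_rot: [-90.5, -0.1, 64.0]
force: [0.9, 0.1, -0.8]
grip_width: 0.626
t 21.35 pos [0.5908 0.0284 0.1911] rot [-90.5  -0.1  64. ] F [ 0.9  0.1 -0.8] T [-0.15 -0.11  0.23] g 0.626 j [ 19.  32. -36.  99.  23.  56.  39.]
shift/60mm [-0.004  0.001  0.013]
twist/10 [ 0.047 -6.6   -0.023]
```

```bash
python3 -m inch '{"twist":[[0,0.3,0],[0,0.3,0],[0,0.3,0],[0,0.3,0],[0,0.3,0]],"xyz":[[0,0,0],[0,0,0],[0,0,0],[0,0,0],[0,0,0]],"gripper":[0.5,0.5,0.5,0.5,0.5]}' 50;python3 w.py; python3 -m inch '{"twist":[[0,0.2,0],[0,0.2,0],[0,0.2,0],[0,0.2,0],[0,0.2,0]],"xyz":[[0,0,0],[0,0,0],[0,0,0],[0,0,0],[0,0,0]],"gripper":[0.5,0.5,0.5,0.5,0.5]}' 50;python3 w.py
```

```text
t: 21.98
eef_pos: [0.5908, 0.0284, 0.191]
tool_rot: [-90.6, -0.1, 48.7]
force: [1.6, 0.5, -0.6]
grip_width: 0.622
t 21.975 pos [0.5908 0.0284 0.191 ] rot [-90.6  -0.1  48.7] F [ 1.6  0.5 -0.6] T [-0.21 -0.05  0.33] g 0.622 j [ 16.  32. -32.  99.  20.  55.  25.]
t: 22.6
eef_pos: [0.5908, 0.0284, 0.191]
tool_rot: [-90.5, -0.2, 38.3]
force: [1.1, 0.4, 0.3]
grip_width: 0.626
t 22.6 pos [0.5908 0.0284 0.191 ] rot [-90.5  -0.2  38.3] F [1.1 0.4 0.3] T [-0.2  -0.02  0.3 ] g 0.626 j [ 14.  31. -30.  99.  19.  55.  16.]
```

```bash
python3 -m inch '{"twist":[[0,0.2,0],[0,0.2,0],[0,0.2,0],[0,0.2,0],[0,0.2,0]],"xyz":[[0,0,0],[0,0,0],[0,0,0],[0,0,0],[0,0,0]],"gripper":[0.5,0.5,0.5,0.5,0.5]}' 50;python3 w.py
```

```text
t: 23.22
eef_pos: [0.5907, 0.0284, 0.191]
tool_rot: [-90.5, -0.3, 27.6]
force: [-0.1, -0.4, -0.6]
grip_width: 0.624
t 23.225 pos [0.5907 0.0284 0.191 ] rot [-90.5  -0.3  27.6] F [-0.1 -0.4 -0.6] T [-0.2  -0.01  0.34] g 0.624 j [ 13.  31. -27.  99.  17.  54.   6.]
```

```bash
python3 -m inch '{"twist":[[0,0.2,0],[0,0.2,0],[0,0.2,0],[0,0.2,0],[0,0.2,0]],"xyz":[[0,0,0],[0,0,0],[0,0,0],[0,0,0],[0,0,0]],"gripper":[0.5,0.5,0.5,0.5,0.5]}' 50;python3 w.py
```

```text
t: 23.85
eef_pos: [0.5907, 0.0284, 0.191]
tool_rot: [-90.4, -0.4, 16.9]
force: [1.4, -0.7, 0.3]
grip_width: 0.624
t 23.85 pos [0.5907 0.0284 0.191 ] rot [-90.4  -0.4  16.9] F [ 1.4 -0.7  0.3] T [-0.21  0.1   0.41] g 0.624 j [ 11.  30. -25.  99.  16.  54.  -3.]
```

```bash
python3 -m inch '{"twist":[[0,0.2,0],[0,0.2,0],[0,0.2,0],[0,0.2,0],[0,0,0]],"xyz":[[0,0,0],[0,0,0],[0,0,0],[0,0,0],[0,0,0]],"gripper":[0.5,0.5,0.5,0.5,0.5]}' 50;python3 w.py
```

```text
t: 24.48
eef_pos: [0.5907, 0.0285, 0.191]
tool_rot: [-90.4, -0.4, 8.3]
force: [1.8, -1.2, -0.2]
grip_width: 0.623
t 24.475 pos [0.5907 0.0285 0.191 ] rot [-90.4  -0.4   8.3] F [ 1.8 -1.2 -0.2] T [-0.21  0.11  0.4 ] g 0.623 j [ 10.  30. -23.  99.  14.  53. -11.]
```

```bash
python3 -m inch '{"twist":[[0,0.2,0],[0,0.2,0],[0,0.2,0],[0,0.2,0],[0,0,0]],"xyz":[[0,0,0],[0,0,0],[0,0,0],[0,0,0],[0,0,0]],"gripper":[0.5,0.5,0.5,0.5,0.5]}' 50;python3 w.py
```

```text
t: 25.1
eef_pos: [0.5907, 0.0285, 0.191]
tool_rot: [-90.3, -0.5, -0.3]
force: [0.0, -1.4, -0.3]
grip_width: 0.624
t 25.1 pos [0.5907 0.0285 0.191 ] rot [-90.3  -0.5  -0.3] F [ 0.  -1.4 -0.3] T [-0.15  0.13  0.43] g 0.624 j [  8.  30. -21.  99.  13.  53. -18.]
```

```bash
python3 -m inch '{"twist":[[0,0.2,0],[0,0.2,0],[0,0.2,0],[0,0.2,0],[0,0,0]],"xyz":[[0,0,0],[0,0,0],[0,0,0],[0,0,0],[0,0,0]],"gripper":[0.5,0.5,0.5,0.5,0.5]}' 50;python3 w.py
```

```text
t: 25.72
eef_pos: [0.5907, 0.0285, 0.191]
tool_rot: [-90.2, -0.5, -8.9]
force: [1.8, -0.7, 0.2]
grip_width: 0.629
t 25.725 pos [0.5907 0.0285 0.191 ] rot [-90.2  -0.5  -8.9] F [ 1.8 -0.7  0.2] T [-0.1   0.17  0.49] g 0.629 j [  7.  29. -19.  99.  12.  53. -26.]
```

```bash
python3 -m inch '{"twist":[[0,0.2,0],[0,0.2,0],[0,0.2,0],[0,0.2,0],[0,0,0]],"xyz":[[0,0,0],[0,0,0],[0,0,0],[0,0,0],[0,0,0]],"gripper":[0.5,0.5,0.5,0.5,0.5]}' 50;python3 w.py
```

```text
t: 26.35
eef_pos: [0.5908, 0.0286, 0.191]
tool_rot: [-90.1, -0.5, -17.6]
force: [2.1, 0.3, -1.2]
grip_width: 0.63
t 26.35 pos [0.5908 0.0286 0.191 ] rot [-90.1  -0.5 -17.6] F [ 2.1  0.3 -1.2] T [ 0.04  0.18 -0.11] g 0.63 j [  5.  29. -17.  99.  11.  53. -34.]
```

```bash
python3 -m inch '{"twist":[[0,0.2,0],[0,0.2,0],[0,0.1,0],[0,0,0],[0,0,0]],"xyz":[[0,0,0],[0,0,0],[0,0,0],[0,0,0],[0,0,0]],"gripper":[0.5,0.5,0.5,0.5,0.5]}' 50;python3 w.py
```

```text
t: 26.98
eef_pos: [0.5908, 0.0286, 0.1911]
tool_rot: [-90.1, -0.6, -22.8]
force: [1.9, -1.0, -0.2]
grip_width: 0.625
t 26.975 pos [0.5908 0.0286 0.1911] rot [-90.1  -0.6 -22.8] F [ 1.9 -1.  -0.2] T [-0.01  0.25  0.38] g 0.625 j [  4.  29. -16.  99.  10.  53. -38.]
```

```bash
python3 w.py; python3 -c "
from h import *
d=get_image('wrist');save(d,'w9.png')
d=get_image('scene');save(d,'s9.png',(220,150,350,250),6)"; python3 w.py
```

```text
t 26.975 pos [0.5908 0.0286 0.1911] rot [-90.1  -0.6 -22.8] F [ 1.9 -1.  -0.2] T [-0.01  0.25  0.38] g 0.625 j [  4.  29. -16.  99.  10.  53. -38.]
t 27.075 pos [0.5908 0.0286 0.191 ] rot [-90.1  -0.6 -22.8] F [ 1.5 -1.1  0.6] T [-0.03  0.22  0.4 ] g 0.624 j [  4.  29. -16.  99.  10.  53. -38.]
```

View pics/w9.png

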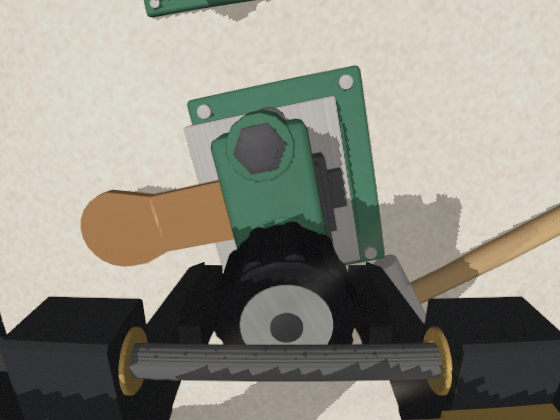

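View pics/s9.png

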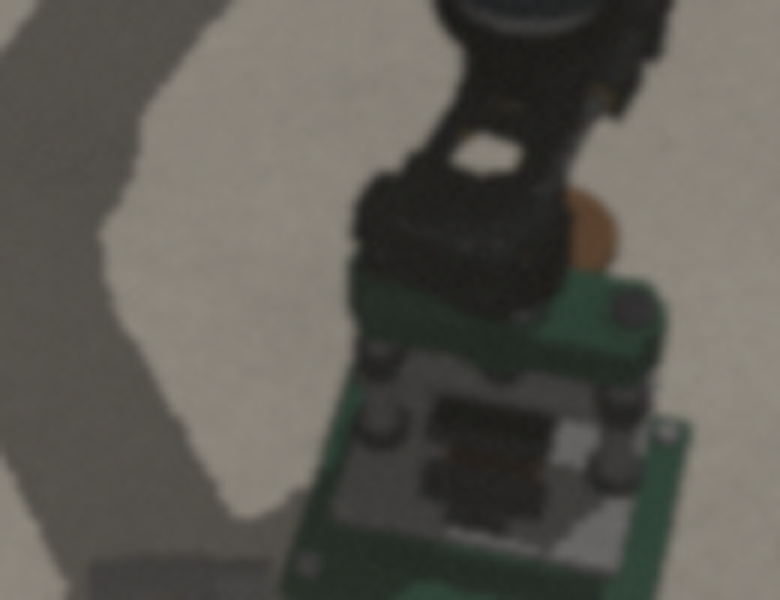

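```bash
python3 -m inch '{"twist":[[0,-0.2,0],[0,0,0],[0,0,0],[0,0,0],[0,0,0]],"xyz":[[0,0,0],[0,0,0],[0,0,0],[0,0,0],[0,0,0]],"gripper":[0.5,0.5,0.5,0.5,0.5]}' 50;python3 w.py;python3 -m inch '{"twist":[[0,-0.2,0],[0,0,0],[0,0,0],[0,0,0],[0,0,0]],"xyz":[[0,0,0],[0,0,0],[0,0,0],[0,0,0],[0,0,0]],"gripper":[0.5,0.5,0.5,0.5,0.5]}' 50;python3 w.py
```

```text
t: 27.7
eef_pos: [0.5908, 0.0286, 0.191]
tool_rot: [-90.1, -0.5, -20.7]
force: [0.3, -0.6, -0.9]
grip_width: 0.622
t 27.7 pos [0.5908 0.0286 0.191 ] rot [-90.1  -0.5 -20.7] F [ 0.3 -0.6 -0.9] T [-0.01  0.25  0.34] g 0.622 j [  5.  29. -16.  99.  10.  53. -36.]
t: 28.32
eef_pos: [0.5908, 0.0286, 0.191]
tool_rot: [-90.1, -0.5, -18.6]
force: [0.7, -0.7, 0.2]
grip_width: 0.619
t 28.325 pos [0.5908 0.0286 0.191 ] rot [-90.1  -0.5 -18.6] F [ 0.7 -0.7  0.2] T [-0.    0.22  0.18] g 0.619 j [  5.  29. -17.  99.  10.  53. -35.]
```

```bash
python3 -m inch '{"twist":[[0,-0.15,0],[0,0,0],[0,0,0],[0,0,0],[0,0,0]],"xyz":[[0,0,0],[0,0,0],[0,0,0],[0,0,0],[0,0,0]],"gripper":[0.5,0.5,0.5,0.5,0.5]}' 50;python3 w.py
```

```text
t: 28.95
eef_pos: [0.5907, 0.0285, 0.191]
tool_rot: [-90.1, -0.5, -17.1]
force: [1.2, -0.7, 0.3]
grip_width: 0.623
t 28.95 pos [0.5907 0.0285 0.191 ] rot [-90.1  -0.5 -17.1] F [ 1.2 -0.7  0.3] T [-0.01  0.23  0.02] g 0.623 j [  5.  29. -17.  99.  11.  53. -33.]
```

```bash
python3 -m inch '{"twist":[[0,0,0],[0,0,0],[0,0,0],[0,0,0],[0,0,0]],"xyz":[[0,0,0],[0,0,0],[0,0,0],[0,0,0],[0,0,0]],"gripper":[0.7,0.8,1,1,1]}' 50;python3 w.py;python3 -m inch '{"twist":[[0,0,0],[0,0,0],[0,0,0],[0,0,0],[0,0,0]],"xyz":[[0,-0.2,0],[0,-0.5,0],[0,-0.2,0],[0,0,0],[0,0,0]],"gripper":[1,1,1,1,1]}' 50;python3 w.py;  python3 -c "
from h import *
d=get_image('wrist');save(d,'w10.png')"
```

```text
t: 29.58
eef_pos: [0.5907, 0.029, 0.191]
tool_rot: [-90.1, -0.5, -17.0]
force: [-0.2, -0.1, 0.9]
grip_width: 1.005
t 29.575 pos [0.5907 0.029  0.191 ] rot [-90.1  -0.5 -17. ] F [-0.2 -0.1  0.9] T [ 0.04 -0.09  0.01] g 1.005 j [  5.  29. -17.  99.  11.  53. -33.]
t: 30.2
eef_pos: [0.59, 0.0292, 0.2474]
tool_rot: [-90.1, -0.5, -17.0]
force: [-0.2, 0.3, 1.4]
grip_width: 1.006
t 30.2 pos [0.59   0.0292 0.2474] rot [-90.1  -0.5 -17. ] F [-0.2  0.3  1.4] T [-0.   -0.04  0.  ] g 1.006 j [  6.  25. -18.  97.   9.  59. -32.]
```

View pics/w10.png

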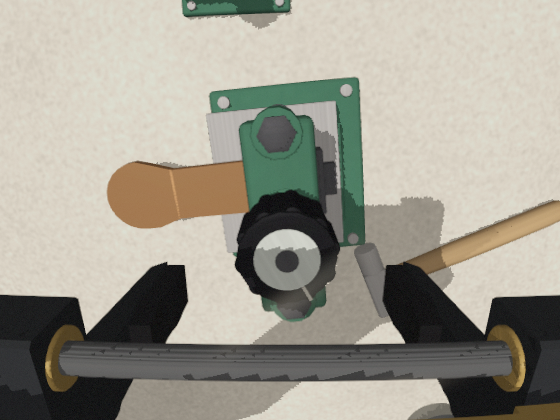

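```bash
python3 - <<'E'
import cv2,numpy as np
a=cv2.imread("pics/w8.png")[230:320,230:350];b=cv2.imread("pics/w10.png")[220:310,230:350]
cv2.imwrite("pics/mk.png",np.hstack([cv2.resize(x,None,fx=3.3,fy=3.3,interpolation=cv2.INTER_CUBIC) for x in(a,b)]))
E
```

```text
(no output)
```

View pics/mk.png

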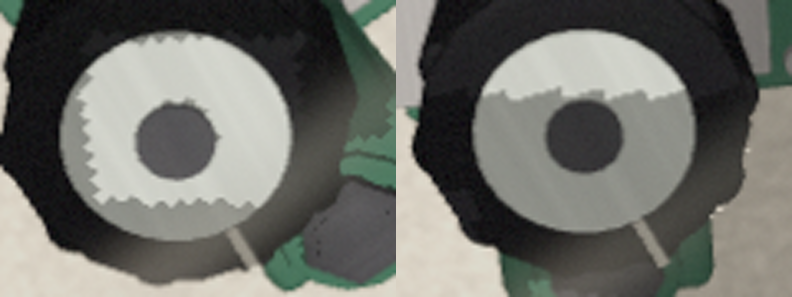

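```bash
python3 -m inch '{"twist":[[0,0,0],[0,0,0],[0,0,0],[0,0,0],[0,0,0]],"xyz":[[0,-0.7,0],[0,-0.7,0],[-0.5,0,0],[-0.7,0,0],[-0.7,0,0]],"gripper":[1,1,1,1,1]}' 50;python3 -m inch '{"twist":[[0,0,0],[0,0,0],[0,0,0],[0,0,0],[0,0,0]],"xyz":[[0,0,0],[0,0,0],[0,0,0],[0,0,0],[0,0,0]],"gripper":[1,1,1,1,1]}' 50;python3 w.py;  python3 -c "
from h import *
d=get_image('wrist');save(d,'w11.png')
d=get_image('scene');save(d,'s11.png',(220,150,350,250),6)
d=get_image('side');save(d,'d11.png',(210,170,360,280),5);save(d,'d11f.png')"
```

```text
t: 30.88
eef_pos: [0.4777, 0.0625, 0.3283]
tool_rot: [-90.2, -0.1, -17.2]
force: [1.0, 1.4, 0.7]
grip_width: 1.001
t: 31.5
eef_pos: [0.4773, 0.0622, 0.3268]
tool_rot: [-90.3, 0.0, -17.2]
force: [0.6, 0.0, -1.1]
grip_width: 0.998
t 31.5 pos [0.4773 0.0622 0.3268] rot [-90.3   0.  -17.2] F [ 0.6  0.  -1.1] T [ 0.   -0.05  0.01] g 0.998 j [  6.  10. -21. 106.   4.  65. -34.]
```

View pics/w11.png

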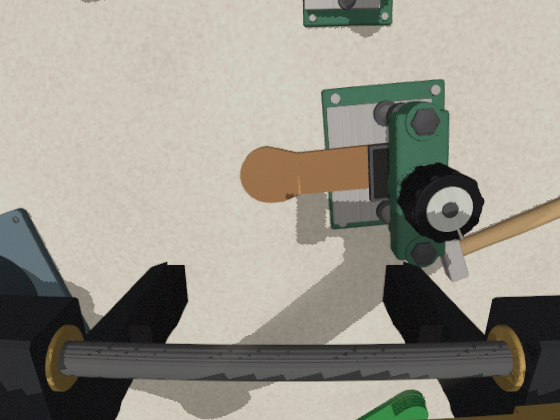

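View pics/s11.png

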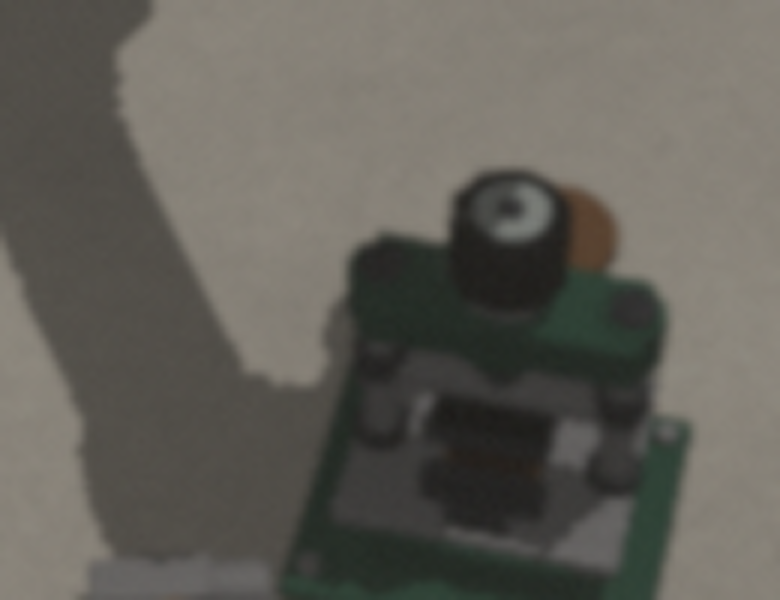

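View pics/d11.png

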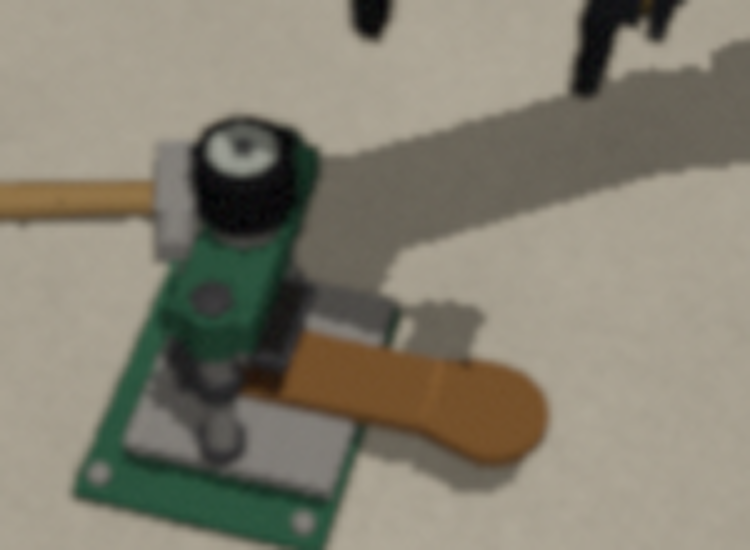

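```bash
python3 -c "
from workcell import job
print(job.close_job())"
```

```text
the job is handed in; nothing more can be done
None
```

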